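Pin and clip a circuit board to its heat spreader

TASK

Lay the green circuit board gently, without dropping it, on the aluminium heat spreader in the jig, its orange terminal block at the yellow stop, and let go. Then drive the two blue-headed taper pins fully home through board and spreader, one in each hole of the jig, so that they pull the stack into line. With both pins in, turn both red-knobbed clips square over the board's edges; leave the black pin and the other tools where they are.

Things in the scene. Friction and masses are not known exactly. Their poses are not given: they have to be found in the camera images.
- jig: fixed assembly jig: dark plate 160 (x) x 210 (y) x 18 mm on rails, top 45 mm above the bench, two 15 mm through holes with brass rims, open below (a home pin reaches 28 mm below the plate's top). Origin at its centre on the bench, z up. Yellow stop strip at the +y end. The stops stand 3.5 mm above the plate
- jig_a (a point): centre of the jig's hole A (jig x -35, y -68 mm) at the plate's top
- jig_b (a point): centre of the jig's hole B (jig x +35, y +68 mm) at the plate's top
- spreader: loose bare aluminium heat spreader, 100 x 170 x 5 mm, about 230 g, with two 15 mm holes, lying in the jig up to 4.5 mm and a little yaw out of line with the jig's holes; it can slide a few mm before it meets the stops. Origin at the centre of its underside, axes as the jig's
- spreader_a (a point): centre of the spreader's hole A, on its top face
- spreader_b (a point): centre of the spreader's hole B, on its top face
- board: green circuit board 100 (x) x 170 (y) x 3.2 mm, about 320 g, on a 10 mm thick pink foam pad at the right. Origin at the centre of its underside. Black transformer at its middle, 40 (x) x 46 (y) mm, top 41.2 mm above the underside: lift by its x sides (30 mm of bare board beside each). Orange terminal block at the +y end. Seated in the jig its underside is 50 mm above the bench, axes as the jig's
- board_a (a point): centre of the board's 15 mm hole A (board x -35, y -68 mm) on its top face; goes over jig hole A. Capacitors 24 mm high stand 35 mm or more from it, towards board +x
- board_b (a point): centre of the board's 15 mm hole B (board x +35, y +68 mm) on its top face; goes over jig hole B. The terminal block, 12 mm high, stands 35 mm from it towards board -x
- pin_block: wooden block 150 (x) x 46 (y) x 45 mm, fixed, at the left, three 15 mm holes in a row 48 mm apart along its x axis, a pin in each; which pin is where varies. Origin at its centre on the bench
- pin_1: taper pin, blue knurled head, upright in the pin block, collar on its top. Origin on the axis at the collar's underside, z up. Above: steel collar 26 mm diameter, 4 high, then head 20 mm diameter up to 38 mm. Below: 14 mm straight shank for 16 mm, then a 20 mm long taper down to a 4 mm tip, 36 mm below the origin. 90 g. Fits either hole
- pin_2: the other taper pin, blue knurled head, upright in the pin block, collar on its top. Origin on the axis at the collar's underside, z up. Above: steel collar 26 mm diameter, 4 high, then head 20 mm diameter up to 38 mm. Below: 14 mm straight shank for 16 mm, then a 20 mm long taper down to a 4 mm tip, 36 mm below the origin. 90 g. Fits either hole
- far_clip (a joint): swivel clip on the jig's far side: flat arm 14 mm wide, 6 thick, reaching 30 mm from its upright pivot at jig x +66, y 0 (arm underside 54.7 mm above the bench, 1.5 above a seated board). Rad: 0 = open, arm along jig -y; grows clockwise seen from above to 1.57 = closed, arm along jig -x over the board. Range -0.6 to 1.6; stays where left, about 2 N to turn at the knob
- far_clip_knob (a point): centre of the top of the far clip's upright red knob, 12 mm diameter, 30 mm tall above the arm, 22 mm from the clip's pivot; 90.7 mm above the bench
- near_clip (a joint): swivel clip on the jig's near side: flat arm 14 mm wide, 6 thick, reaching 30 mm from its upright pivot at jig x -66, y 0 (arm underside 54.7 mm above the bench, 1.5 above a seated board). Rad: 0 = open, arm along jig +y; grows clockwise seen from above to 1.57 = closed, arm along jig +x over the board. Range -0.6 to 1.6; stays where left, about 2 N to turn at the knob
- near_clip_knob (a point): centre of the top of the near clip's upright red knob, 12 mm diameter, 30 mm tall above the arm, 22 mm from the clip's pivot; 90.7 mm above the bench
- plain_pin: black-headed plain pin standing in the pin block, head 20 mm diameter; not for this job. Origin on its axis at the underside of its collar
- spool: green solder spool standing on its flange, 58 mm diameter, 28 mm high, at the back
- pump: blue desoldering pump lying down, 190 mm long, at the back
- cutters: red-handled side cutters lying down, 120 mm long, between robot and jig
- stripper: red wire stripper, 105 x 24 x 16 mm, lying at the back right
- battery_box_1: black battery holder, 58 x 32 x 15 mm
- battery_box_2: a second black battery holder, 58 x 32 x 15 mm
- marker: white and blue marker pen, 125 mm long, lying at the back left

How it is judged:
By the outcome, as a careful person would: the job done as asked, in the order asked, and still so for the second after the job is handed in, with the robot touching nothing.
It also fails if it takes over 72 s, if anything falls off the work surface, if the arm or the gripper's body presses on something with over 40 N, if the wrist force passes 120 N, or if a joint passes its speed limit or range.

ROBOT

A 6-joint arm with a two-finger parallel gripper is mounted at the origin on the work surface. World frame = base frame: x ahead of the robot, y to its left, z up, the work surface at z = 0. Lengths are in m, angles in rad, forces in N, time in s.
With the tool pointing down it reaches from about 0.25 to 0.8 m from the base axis. Payload 8.5 kg.
Tool frame: the origin (TCP) lies at the very end of the fingers, on their centre line; the grasp point (between the pads) lies 19 mm behind it (arm.tcp_to_grasp is the distance from the TCP to the grasp point, in m); z points along the fingers, y is the line along which they close (so a half turn about z gives the same grasp; the last joint's range is limited). The gripper opens to 85 mm and grips with 20 to 120 N. Pads are 22 mm wide; open, the fingers measure 114 mm over their backs; the gripper's body (76 mm by 85 mm) begins 54 mm behind the grasp point. The pads swing forward as they close: fully open they stand 13 mm farther back than shut.
Start: joints at [-1.214, 0.238, -0.013, 1.319, 0, 1.571], TCP at [0.183, -0.492, 0.231] pointing down, gripper open.
Joint ranges: [-2.66, 2.66], [-1.03, 1.9], [-1.14, 1.46], [-1.82, 2.27], [-1.45, 1.34], [-3.14, 3.14]. Speed limits (rad/s): [2.22, 2.22, 2.79, 3.14, 3.14, 3.14].

INTERFACE

Orientations are given as [roll, pitch, yaw] about the fixed x, y, z axes, in that order (R = Rz(yaw) Ry(pitch) Rx(roll)).
In Python, from rig import arm, vision, job, models gives the robot as it stands.
- The arm moves only by the shell command python3 -m inch 'ROWS' [OPENING] [FORCE]. ROWS is JSON, one flat list of numbers, 6 for each row, row after row: the shift along the world's x, y, z in units of 300 mm (1.0 is 300 mm), then the turn, a rotation vector about the world's x, y, z in units of 60 degrees (1.0 is 60 degrees). In form: [x, y, z, rx, ry, rz, x, y, z, rx, ry, rz, ...]. A call has 1 to 12 rows; each row is the pose to reach, as a shift and turn from the pose commanded when the call began; what a row does not reach only later rows make up. A row lasts 1/8 s, in which the tool goes at most 62.5 mm and 10.7 degrees, less where a joint would pass 70% of its speed; a pose out of reach is approached as far as the arm can. A call with a number of a shift or a turn outside -1 to 1 is refused whole. A call with a gripper value outside its range is refused whole. OPENING is the gripper command: -1 is fully open, 1 is shut, values between are in proportion, set as the call begins (- or left out, the last holds). The fingers move at their own pace and stop on an object; FORCE is the grip in N (left out, the last holds). Time passes only in rows, so rows that repeat a pose let the fingers close. It gives the time, the measured TCP pose, the force, the opening and the grip force at its end, in the units of the state.
- arm.state(): the state, without advancing time (a new reading comes with each control period).
- vision.get_image(name): name is "scene" or "top"; returns (picture, depth): 420x560x3 uint8, red, green, blue; 420x560 float32, m along the optical axis (not along the pixel's ray), 0 where there is no reading.
- vision.camera_info(name): a dict with "fx", "fy", "cx", "cy" (pixels), "k1" (the pictures are not rectified: a ray, as slopes to the right and down, at radius r is drawn at 1 + k1 r^2 times it, then the intrinsics apply), "R" (3x3) and "t" (3): a world point X has camera coordinates R X + t. Camera axes: x right, y down, z forward; pixel columns grow to the right and rows downward; lengths in m; the calibration is good to about 2 mm. A picture is of the moment at which its call begins. camera_info takes no time and is no camera call.
- job.job_done(): hands the job in; it is judged then, once.
Trained networks look in the newest picture that a camera, given by its name, has taken for a name from the list of things; names that differ only in an ending like _2 or _b are one class to them, and where a whole thing is asked for, a point or a joint stands for the part that bears it (a point fixed in the world has none). Each returns a list of dicts, best first, with "conf" (0 to 1); they miss things now and then, are a little off and sometimes report something else, mostly with a low value. They report only what shows in the picture. A call takes as long as a camera call.
- models.cut_out(camera, label): "region" (420x560 bool, what is visible of it) and "rect" ([left, top, width, height] in pixels, round what is visible of it).
The state is a dict: "clock": time; "joint_pos": joint angles; "joint_velocities": joint speeds; "joint_torque": joint torques, N m; "ee_pos": TCP position; "eef_rot": TCP orientation; "force": force on the tool from outside, world axes, zero at the start; "ft_torque": the same for the moment, N m; "opening": finger opening in m; "grip_force": force on a finger pad.
Only numpy, scipy, OpenCV 4.12 (cv2) and the standard library are available. Lean on these libraries where they do the work, as an engineer would, in place of code of your own. Each camera call takes 0.05 s, during which the arm holds its last target. There are 200 camera calls.

## Working session

There is one attempt and no reset: what is moved stays moved. The work goes in short steps, Python scripts to look and compute and a shell command to move; the robot and the scene stay as the last step left them, time stands still between calls to the robot, and variables do not carry over. Pictures are saved under pics/ and viewed, at most 10 in all, crops included, and the job is handed in when it is done.

```bash
ls; mkdir -p pics
cat > h.py <<'E'
import numpy as np, cv2
from rig import arm, vision, job, models
def K(n):
    c=vision.camera_info(n); return c, np.array(c["R"]), np.array(c["t"])
def ray(n,u,v):
    c,R,t=K(n); xd=(np.asarray(u,float)-c["cx"])/c["fx"]; yd=(np.asarray(v,float)-c["cy"])/c["fy"]
    x,y=xd.copy(),yd.copy()
    for _ in range(20):
        s=1+c["k1"]*(x*x+y*y); x,y=xd/s,yd/s
    return np.stack([x,y,np.ones_like(x)],-1)@R, -R.T@t   # dirs (z_cam=1), origin
def atz(n,u,v,z):
    d,o=ray(n,u,v); return o+d*((z-o[2])/d[...,2])[...,None]
def cloud(n,dep):
    v,u=np.mgrid[0:dep.shape[0],0:dep.shape[1]]; d,o=ray(n,u,v); return o+d*dep[...,None]
def proj(n,X):
    c,R,t=K(n); p=np.asarray(X)@R.T+t; x=p[...,0]/p[...,2]; y=p[...,1]/p[...,2]; s=1+c["k1"]*(x*x+y*y)
    return np.stack([c["fx"]*x*s+c["cx"],c["fy"]*y*s+c["cy"]],-1)
def grab(n,save=None):
    im,d=vision.get_image(n)
    if save: cv2.imwrite(f"pics/{save}.png",cv2.cvtColor(im,cv2.COLOR_RGB2BGR))
    return im,d
E
python3 - <<'E'
from h import *
np.set_printoptions(precision=4,suppress=True)
for n in("top","scene"):
    c,R,t=K(n); print(n,c["fx"],c["k1"],-R.T@t, R[2])
    im,d=grab(n,n+"0"); P=cloud(n,d)
    for l in ["jig","spreader","board","pin_1","plain_pin","far_clip_knob","far_clip","pin_block","board_a","spreader_a","jig_a"]:
        try:
            for r in models.cut_out(n,l)[:4]:
                m=r["region"]&(d>0); q=P[m]; 
                print(l,round(r["conf"],2),r["rect"],m.sum(), np.median(q,0), q[:,2].max() if len(q) else "")
        except Exception as e: print(l,e)
s=arm.state(); print(s)
E
```

```text
pics
top 529.2108312196366 0.04323062102782789 [ 0.4844 -0.0348  1.3203] [ 0.0417 -0.0046 -0.9991]
jig 0.63 [182.1, 162.1, 98.8, 84.6] 2789 [0.5617 0.0504 0.0454] 0.09667785257158168
spreader 0.86 [194.6, 182.4, 74.1, 50.6] 2790 [0.5525 0.0487 0.0497] 0.05914322111818948
spreader 0.62 [281.9, 272.9, 25.9, 15.4] 306 [ 0.3653 -0.1029  0.0061] 0.020324497936184294
board 0.7 [325.5, 168.2, 80.7, 61.3] 2765 [ 0.5599 -0.2847  0.0144] 0.0596209477141354
pin_1 0.35 [172.5, 117.1, 79.2, 22.1] 587 [0.7536 0.0945 0.0188] 0.0274523539009639
plain_pin 0.63 [105.2, 124.9, 49.7, 17.6] 340 [0.7383 0.2996 0.0126] 0.02175064359130552
far_clip_knob 0.59 [222.5, 171.5, 16.1, 11.2] 110 [0.6233 0.0483 0.0616] 0.09499201765250498
far_clip_knob 0.52 [327.3, 168.8, 80.0, 64.0] 2790 [ 0.561  -0.2848  0.0144] 0.0596209477141354
far_clip_knob 0.24 [225.8, 231.8, 11.9, 8.8] 78 [0.4836 0.0462 0.0633] 0.09667785257158168
far_clip_knob 0.18 [173.4, 115.9, 75.5, 24.5] 649 [0.7535 0.0969 0.0182] 0.0274523539009639
far_clip 0.69 [191.4, 181.5, 78.9, 50.7] 2910 [0.5527 0.0451 0.0497] 0.05914322111818948
pin_block 0.94 
[... 2066 characters left out ...]
489 0.0503] 0.09164417698789096
spreader_a 0.2 [329.5, 180.1, 41.4, 28.5] 362 [0.3595 0.1393 0.008 ] 0.01386958850336828
jig_a 0.91 [254.0, 194.2, 101.2, 76.8] 3626 [0.6174 0.0556 0.0448] 0.0932625218654064
{'clock': 1.2, 'joint_pos': array([-1.214 ,  0.2382, -0.0135,  1.3192, -0.    ,  1.5708]), 'joint_velocities': array([-0.0006,  0.0008, -0.0006,  0.0005, -0.0025, -0.0002]), 'joint_torque': array([ -0.0004, -53.8581,  34.6694,   0.0031,   0.    ,   0.    ]), 'ee_pos': array([ 0.1834, -0.4919,  0.2313]), 'eef_rot': array([-3.1415,  0.    ,  0.3568]), 'force': array([1.4196, 0.5565, 0.7583]), 'ft_torque': array([ 0.018 , -0.0089,  0.0032]), 'grip_force': 0.0, 'opening': 0.08514882245888993}
```

Run:
```python
import cv2, numpy as np
t=cv2.imread("pics/top0.png"); s=cv2.imread("pics/scene0.png")
a=cv2.resize(t[150:260,85:420],(800,263),interpolation=cv2.INTER_CUBIC)
b=cv2.resize(s[170:300,115:460],(800,301),interpolation=cv2.INTER_CUBIC)
cv2.imwrite("pics/c0.png",np.vstack([a,b]))
```

```text
(no output)
```

View pics/c0.png

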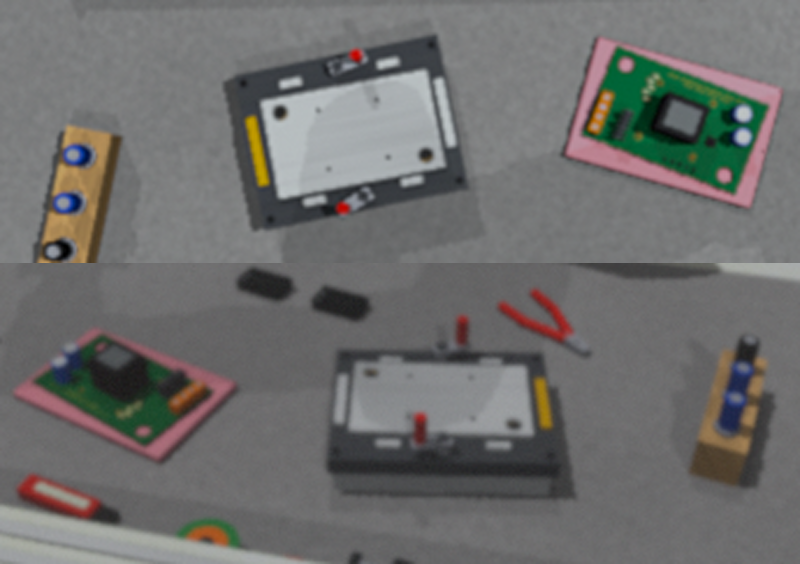

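```bash
cat > meas.py <<'E'
from h import *
np.set_printoptions(precision=4,suppress=True)
def rect(pts,what):
    h=cv2.convexHull((pts[:,:2]*1000).astype(np.float32)); r=cv2.minAreaRect(h); b=cv2.boxPoints(r)
    (w,hh)=r[1]; e=b[1]-b[0] if np.linalg.norm(b[1]-b[0])>np.linalg.norm(b[2]-b[1]) else b[2]-b[1]
    if e[1]<0:e=-e
    print(what,"c",np.round(r[0],1),"size",np.round(r[1],1),"yaw",round(np.degrees(np.arctan2(-e[0],e[1])),2))
def big(m):
    n,l,s,_=cv2.connectedComponentsWithStats(m.astype(np.uint8)); return l==1+np.argmax(s[1:,4])
def holes(n,z,pts_guess,im):
    for g in pts_guess:
        u,v=np.round(proj(n,np.r_[g,z])).astype(int); w=im[v-6:v+7,u-6:u+7].astype(float).sum(2)
        print(w.astype(int)[::1,::1]) 
if __name__=="__main__":
  for n in("top","scene"):
    im,d=grab(n); P=cloud(n,d); hsv=cv2.cvtColor(im,cv2.COLOR_RGB2HSV); H,S,V=[hsv[...,i].astype(int) for i in range(3)]
    v,u=np.mgrid[0:420,0:560]
    def on(m,z): return atz(n,u[m],v[m],z)
    X,Y,Z=P[...,0],P[...,1],P[...,2]
    J=(abs(X-.555)<.16)&(abs(Y-.05)<.17)&(d>0)
    m=big(J&(Z>.039)&(Z<.053)); rect(on(m,.045),n+" jig"); 
    sp=cv2.morphologyEx((J&(S<45)&(V>130)&(Z>.044)&(Z<.056)).astype(np.uint8),cv2.MORPH_OPEN,np.ones((3,3)))
    sp=big(sp); rect(on(sp,.05),n+" spreader")
    ye=J&(H>20)&(H<32)&(S>150); print("yellow",on(ye,.0485).mean(0))
    B=(abs(X-.56)<.16)&(abs(Y+.285)<.17)&(d>0)
    pad=B&((H>165)|(H<5))&(S>40)&(V>120)
    g=big(cv2.morphologyEx((B&(H>50)&(H<90)&(S>90)).astype(np.uint8),cv2.MORPH_CLOSE,np.ones((3,3)))); rect(on(g,.0132),n+" board")
    t=B&(Z>.045); print("transf top",P[t].mean(0),t.sum()); 
    q=on(t,.0512); rect(q,n+" transf")
    pb=(abs(X-.5)<.13)&(abs(Y-.315)<.06)&(Z>.072)&(d>0)
    for nm,mm,z in(("pins",pb,.083),("knobs",J&(Z>.075)&((H<8)|(H>172))&(S>130),.0907)):
        k,l,s,c=cv2.connectedComponentsWithStats(mm.astype(np.uint8))
        for i in range(1,k):
            if s[i,4]>4: print(n,nm,s[i,4],"depthmean",P[l==i].mean(0),"hsv",np.median(hsv[l==i],0),"atz",on(l==i,z).mean(0))
E
python3 meas.py
```

```text
top jig c [554.9  46.6] size [160.3 212. ] yaw 10.18
top spreader c [553.3  44.9] size [100.4 170.2] yaw 9.7
yellow [0.5373 0.1412 0.0485]
top board c [ 561.9 -287. ] size [166.8  96.8] yaw -22.86
transf top [ 0.5608 -0.2871  0.0515] 319
top transf c [ 560.9 -287.2] size [46.1 40.2] yaw -22.68
top pins 62 depthmean [0.5365 0.3138 0.082 ] hsv [112.  143.  157.5] atz [0.5365 0.3135 0.083 ]
top pins 63 depthmean [0.4898 0.324  0.0817] hsv [112. 136. 157.] atz [0.4898 0.3236 0.083 ]
top pins 67 depthmean [0.4434 0.3343 0.0812] hsv [109.  30.  77.] atz [0.4435 0.3338 0.083 ]
top knobs 20 depthmean [0.6268 0.0385 0.0906] hsv [  1. 210. 175.] atz [0.6268 0.0385 0.0907]
top knobs 18 depthmean [0.4788 0.0536 0.0908] hsv [  1. 218. 172.] atz [0.4788 0.0537 0.0907]
scene jig c [557.6  48.6] size [168.8 210.9] yaw 10.44
scene spreader c [552.4  46.9] size [ 97.  167.6] yaw 9.05
yellow [0.5394 0.1435 0.0485]
scene board c [ 564.3 -283.5] size [162.6  92.2] yaw -23.14
transf top [ 0.5663 -0.2824  0.0508] 228
scene transf c [ 565.3 -283.1] size [52.1 42.4] yaw -21.15
scene pins 66 depthmean [0.4467 0.3368 0.0794] hsv [114.    9.5  62.5] atz [0.4517 0.3356 0.083 ]
scene pins 77 depthmean [0.4928 0.3266 0.0803] hsv [114. 117. 101.] atz [0.4963 0.3258 0.083 ]
scene pins 72 depthmean [0.5394 0.317  0.08  ] hsv [115.  116.5 108.5] atz [0.5429 0.3162 0.083 ]
scene knobs 22 depthmean [0.4806 0.0553 0.0851] hsv [  1.  157.   96.5] atz [0.488  0.0561 0.0907]
scene knobs 22 depthmean [0.6315 0.0403 0.0874] hsv [  0.  156.5 120.5] atz [0.635  0.0408 0.0907]
```

```bash
python3 -m inch '[0.9,0.5,0,0,0,0.78,0.9,0.5,0,0,0,0.78,0.9,0.5,0,0,0,0.78,0.9,0.5,0,0,0,0.78,0.9,0.5,0,0,0,0.78,0.9,0.5,0,0,0,0.78]' -0.4
cat > tgt.py <<'E'
import sys; from h import *
# usage: tgt.py x y z yawdeg -> delta in units
s=arm.state(); x,y,z,w=map(float,sys.argv[1:5]); p=s["ee_pos"]; 
dy=(w-np.degrees(s["eef_rot"][2])+180)%360-180
print("d",np.round((np.array([x,y,z])/1000-p)/.3,4),"rz",round(dy/60,4),"t",s["clock"],"open",s["opening"],"F",s["force"].round(1),"rpy",s["eef_rot"].round(3),"grip",s["grip_force"])
E
python3 tgt.py 562 -286.5 100 67.2
```

```text
clock: 2.05
ee_pos: [0.4565, -0.3396, 0.2308]
eef_rot: [3.142, -0.001, 1.179]
force: [-1.0, 0.1, 0.3]
opening: 0.0598
grip_force: 0.0
d [ 0.3516  0.1771 -0.4359] rz -0.0062 t 2.05 open 0.059796212242885276 F [-1.   0.1  0.3] rpy [ 3.142e+00 -1.000e-03  1.179e+00] grip 0.0
```

```bash
python3 -m inch '[0.35,0.177,-0.436,0,0,-0.006,0.35,0.177,-0.436,0,0,-0.006,0.35,0.177,-0.436,0,0,-0.006,0.35,0.177,-0.436,0,0,-0.006,0.35,0.177,-0.436,0,0,-0.006]' -0.4
python3 - <<'E'
from h import *
a,_=grab("top"); b,_=grab("scene")
A=cv2.resize(a[140:260,310:420],(440,480),interpolation=2); B=cv2.resize(b[150:260,110:220],(360,360),interpolation=2)
B=cv2.copyMakeBorder(B,0,120,0,0,cv2.BORDER_CONSTANT)
cv2.imwrite("pics/g1.png",np.hstack([A,B])[...,::-1])
E
python3 tgt.py 562 -286.5 21 67.2
```

```text
clock: 2.68
ee_pos: [0.5578, -0.2895, 0.1011]
eef_rot: [-3.141, 0.0, 1.167]
force: [0.7, -0.1, 0.3]
opening: 0.06
grip_force: 0.0
d [ 0.0131  0.0116 -0.2702] rz 0.0066 t 2.775 open 0.0599304610104186 F [-0.8 -0.1 -0.8] rpy [3.14  0.    1.166] grip 0.0
```

View pics/g1.png

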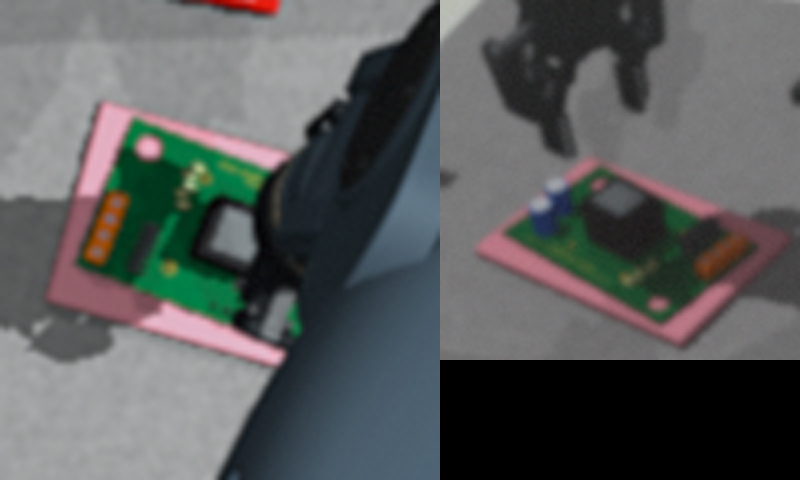

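```bash
python3 -m inch '[0.013,0.011,-0.1,0,0,0.006,0.013,0.011,-0.2,0,0,0.006,0.013,0.011,-0.27,0,0,0.006,0.013,0.011,-0.27,0,0,0.006,0.013,0.011,-0.27,0,0,0.006]' -0.4; python3 -m inch '[0,0,0,0,0,0,0,0,0,0,0,0,0,0,0,0,0,0,0,0,0,0,0,0,0,0,0,0,0,0]' 0.6 60; python3 tgt.py 562 -286.5 21 67.2
```

```text
clock: 3.4
ee_pos: [0.5627, -0.2864, 0.0212]
eef_rot: [3.139, 0.0, 1.173]
force: [0.4, 0.1, 0.1]
opening: 0.0598
grip_force: 0.0
clock: 4.03
ee_pos: [0.5628, -0.286, 0.0212]
eef_rot: [3.14, 0.001, 1.173]
force: [-2.0, 1.4, 6.3]
opening: 0.039
grip_force: 62.8
d [-0.0025 -0.0017 -0.0005] rz -0.0005 t 4.025 open 0.038968697722812924 F [-2.   1.4  6.3] rpy [3.140e+00 1.000e-03 1.173e+00] grip 62.752379179000854
```

```bash
python3 -m inch '[0,0,0.03,0,0,0,0,0,0.1,0,0,0,0,0,0.2,0,0,0,0,0,0.3,0,0,0,0,0,0.4,0,0,0,0,0,0.45,0,0,0,0,0,0.45,0,0,0,0,0,0.45,0,0,0]'
python3 - <<'E'
from h import *
from meas import rect,big
for n in("top","scene"):
    im,d=grab(n,n+"_l"); P=cloud(n,d); hsv=cv2.cvtColor(im,cv2.COLOR_RGB2HSV); H,S,V=[hsv[...,i].astype(int) for i in range(3)]
    X,Y,Z=P[...,0],P[...,1],P[...,2]
    g=(abs(X-.56)<.16)&(abs(Y+.285)<.17)&(H>50)&(H<90)&(S>90)
    z=np.median(Z[g]); print(n,"board top z",z,g.sum())
    v,u=np.nonzero(g); rect(atz(n,u,v,z),n)
    x,y,c=[P[g][:,i] for i in range(3)]; A=np.c_[x-x.mean(),y-y.mean(),np.ones(len(x))]; print("tilt",np.linalg.lstsq(A,c,rcond=None)[0])
E
python3 tgt.py 555 47 160 100.2
```

```text
clock: 5.03
ee_pos: [0.5617, -0.2852, 0.1532]
eef_rot: [-3.14, -0.0, 1.174]
force: [-0.1, -0.6, -3.5]
opening: 0.0386
grip_force: 61.5
top board top z 0.14561638086194462 1126
top c [ 571.  -266.9] size [123.4  99.3] yaw -22.04
tilt [-0.2683  0.2662  0.151 ]
scene board top z 0.1444714545582917 506
scene c [ 563.7 -284.3] size [166.7  96.2] yaw -22.48
tilt [-0.001  -0.0074  0.1447]
d [-0.0219  1.1072  0.0231] rz 0.5493 t 5.125 open 0.03936181984291707 F [-0.1 -0.9 -3.3] rpy [-3.139 -0.     1.174] grip 61.5333616733551
```

```bash
python3 -m inch '[-0.01,0.1,0,0,0,0.08,-0.01,0.24,0,0,0,0.2,-0.01,0.38,0,0,0,0.32,-0.01,0.52,0,0,0,0.44,-0.02,0.66,0,0,0,0.545,-0.02,0.8,0,0,0,0.545,-0.02,0.9,0,0,0,0.545,-0.02,0.96,0,0,0,0.545,-0.02,0.96,0,0,0,0.545]'; python3 -m inch '[0,0.05,0,0,0,0,0,0.1,-0.05,0,0,0,0,0.15,-0.12,0,0,0,0,0.15,-0.18,0,0,0,0,0.15,-0.22,0,0,0,0,0.15,-0.22,0,0,0,0,0.15,-0.22,0,0,0]';python3 tgt.py 553.6 48 90 100.1
cat > chk.py <<'E'
from h import *
from meas import rect,big
n="scene"; im,d=grab(n,"scene_j"); P=cloud(n,d); hsv=cv2.cvtColor(im,cv2.COLOR_RGB2HSV); H,S,V=[hsv[...,i].astype(int) for i in range(3)]
X,Y,Z=P[...,0],P[...,1],P[...,2]
g=big((abs(X-.56)<.16)&(abs(Y-.05)<.17)&(H>50)&(H<90)&(S>90)); g|=(abs(X-.56)<.16)&(abs(Y-.05)<.17)&(H>50)&(H<90)&(S>90)
z=np.median(Z[g]); print("board top z",z,g.sum()); v,u=np.nonzero(g); rect(atz(n,u,v,z),n)
x,y,c=[P[g][:,i] for i in range(3)]; A=np.c_[x-x.mean(),y-y.mean(),np.ones(len(x))]; print("tilt",np.linalg.lstsq(A,c,rcond=None)[0])
E
python3 chk.py
```

```text
clock: 6.25
ee_pos: [0.5561, 0.0033, 0.154]
eef_rot: [-3.141, -0.0, 1.746]
force: [0.8, -0.1, -3.2]
opening: 0.0392
grip_force: 61.5
clock: 7.12
ee_pos: [0.5566, 0.0474, 0.0888]
eef_rot: [3.141, 0.0, 1.744]
force: [-0.2, 0.5, -3.9]
opening: 0.039
grip_force: 61.4
d [-0.01    0.002   0.0038] rz 0.0029 t 7.125 open 0.039044537418311785 F [-0.2  0.5 -3.9] rpy [3.141 0.    1.744] grip 61.41956448554993
board top z 0.08121806111697227 1273
scene c [559.5  47. ] size [ 99.1 168.9] yaw 9.41
tilt [ 0.0003 -0.0038  0.0816]
```

```bash
python3 -m inch '[-0.013,0.005,-0.03,0,0,0.009,-0.013,0.005,-0.06,0,0,0.009,-0.013,0.005,-0.08,0,0,0.009,-0.013,0.005,-0.083,0,0,0.009,-0.013,0.005,-0.083,0,0,0.009,-0.013,0.005,-0.083,0,0,0.009]'; python3 -m inch '[0,0,-0.002,0,0,0,0,0,-0.004,0,0,0,0,0,-0.006,0,0,0,0,0,-0.006,0,0,0]'; python3 chk.py; python3 tgt.py 553.6 48 61 100.1
```

```text
clock: 7.92
ee_pos: [0.5526, 0.049, 0.0638]
eef_rot: [3.141, 0.0, 1.754]
force: [0.6, -0.3, -2.8]
opening: 0.0388
grip_force: 61.4
clock: 8.43
ee_pos: [0.5523, 0.049, 0.0617]
eef_rot: [-3.141, -0.0, 1.754]
force: [0.2, 0.1, -3.3]
opening: 0.0394
grip_force: 61.4
board top z 0.05407804435399799 1201
scene c [553.2  49.1] size [101.  166.3] yaw 11.91
tilt [-0.001  -0.0033  0.0545]
d [ 0.0042 -0.0034 -0.0026] rz -0.0064 t 8.475 open 0.03861998795030303 F [ 0.3  0.8 -2.8] rpy [-3.141 -0.     1.754] grip 61.44024968147278
```

```bash
python3 -m inch '[0,0,-0.001,0,0,-0.003,0,0,-0.002,0,0,-0.006,0,0,-0.003,0,0,-0.006,0,0,-0.003,0,0,-0.006]'; python3 -m inch '[0,0,-0.001,0,0,0,0,0,-0.001,0,0,0]'
```

```text
clock: 8.98
ee_pos: [0.5524, 0.049, 0.0612]
eef_rot: [3.141, -0.0, 1.747]
force: [-2.7, 0.1, 1.6]
opening: 0.039
grip_force: 62.1
clock: 9.22
ee_pos: [0.5524, 0.049, 0.0612]
eef_rot: [3.141, -0.0, 1.748]
force: [-3.3, 0.7, 6.2]
opening: 0.0393
grip_force: 62.8
```

Run:
```python
from h import *
b,_=grab("scene"); a,_=grab("top")
B=cv2.resize(b[170:290,240:380],(700,600),interpolation=2)
cv2.imwrite("pics/g2.png",B[...,::-1])
```

```text
(no output)
```

View pics/g2.png

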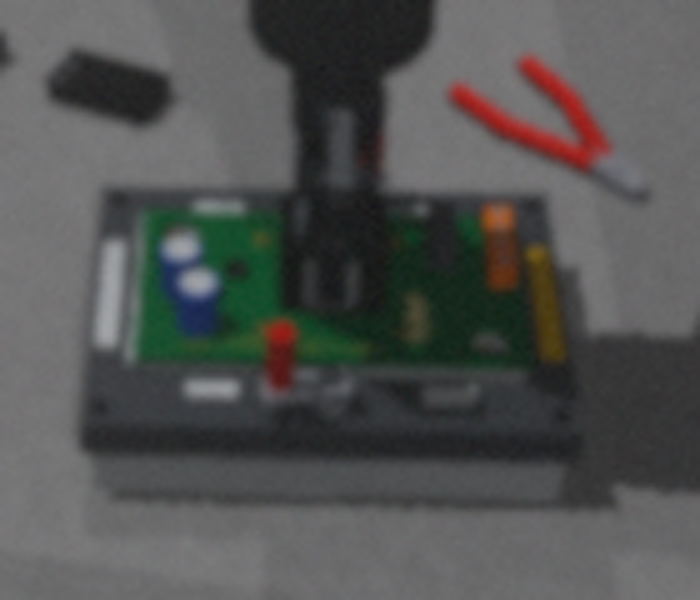

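The board sits flat on the spreader, with the orange block (500,245) beside the yellow stop (545,300). Next I release it and move to the pins.

```bash
python3 -m inch '[0,0,0,0,0,0,0,0,0,0,0,0,0,0,0,0,0,0]' -0.3; python3 -m inch '[0,0,0.05,0,0,0,0,0,0.15,0,0,0,0,0,0.35,0,0,0,0,0,0.5,0,0,0,0,0.15,0.5,0,0,-0.15,0,0.3,0.5,0,0,-0.3,0,0.45,0.5,0,0,-0.45,0,0.6,0.5,0,0,-0.6,0,0.75,0.5,0,0,-0.75,0,0.8,0.5,0,0,-0.9,0,0.8,0.5,0,0,-1,0,0.8,0.5,0,0,-1]';  python3 - <<'E'
from h import *
from meas import rect,big
np.set_printoptions(precision=4,suppress=True)
for n in("top","scene"):
    im,d=grab(n,n+"_b"); P=cloud(n,d); hsv=cv2.cvtColor(im,cv2.COLOR_RGB2HSV); H,S,V=[hsv[...,i].astype(int) for i in range(3)]
    X,Y,Z=P[...,0],P[...,1],P[...,2]
    J=(abs(X-.555)<.13)&(abs(Y-.05)<.15)
    g=big(J&(H>50)&(H<90)&(S>90)); v,u=np.nonzero(g); print(np.median(Z[g])); rect(atz(n,u,v,.0532),n+" board")
    c=np.array([.5545,.047]); a=np.radians(10.2); R=np.array([[np.cos(a),-np.sin(a)],[np.sin(a),np.cos(a)]])
    for h in([-.035,-.068],[.035,.068]): 
        w=c+R@np.array(h); print("jig hole est",w,proj(n,np.r_[w,.0532]))
a=cv2.imread("pics/top_b.png"); b=cv2.imread("pics/scene_b.png")
A=cv2.resize(a[155:255,175:290],(460,400),interpolation=2);B=cv2.resize(b[180:280,250:360],(330,300),interpolation=2)
B=cv2.copyMakeBorder(B,0,100,0,0,cv2.BORDER_CONSTANT); cv2.imwrite("pics/g3.png",np.hstack([A,B]))
E
python3 tgt.py 536.5 314 150 -12.3
```

```text
clock: 9.7
ee_pos: [0.5525, 0.049, 0.0605]
eef_rot: [3.142, 0.0, 1.747]
force: [-0.1, -0.2, -0.5]
opening: 0.0559
grip_force: 0.0
clock: 11.2
ee_pos: [0.5523, 0.2893, 0.2114]
eef_rot: [3.142, -0.001, 0.702]
force: [-0.2, -1.0, -1.1]
opening: 0.0553
grip_force: 0.0
0.05300992005452265
top board c [552.8  48.1] size [101.7 169.6] yaw 10.09
jig hole est [ 0.5321 -0.0261] [262.0017 213.5197]
jig hole est [0.5769 0.1201] [200.5677 196.2201]
0.05348063938474412
scene board c [553.2  50.2] size [101.4 168.9] yaw 10.03
jig hole est [ 0.5321 -0.0261] [274.4544 216.2256]
jig hole est [0.5769 0.1201] [336.5166 238.2711]
d [-0.053   0.0837 -0.2042] rz -0.8758 t 11.3 open 0.05541285292801421 F [ 0.2 -0.3  0.4] rpy [ 3.142e+00 -1.000e-03  7.030e-01] grip 0.0
```

View pics/g3.png

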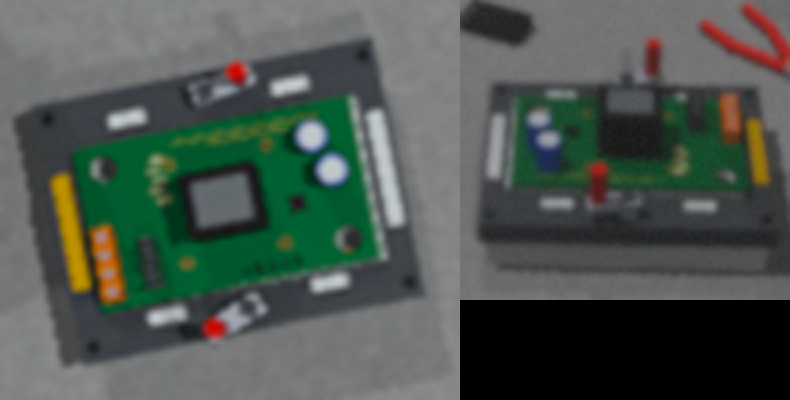

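```bash
python3 -m inch '[-0.03,0.04,-0.05,0,0,-0.17,-0.053,0.084,-0.1,0,0,-0.34,-0.053,0.084,-0.2,0,0,-0.51,-0.053,0.084,-0.22,0,0,-0.68,-0.053,0.084,-0.22,0,0,-0.85,-0.053,0.084,-0.22,0,0,-0.876,-0.053,0.084,-0.22,0,0,-0.876,-0.053,0.084,-0.22,0,0,-0.876]' ; python3 tgt.py 536.7 314.6 52 -12.3
```

```text
clock: 12.3
ee_pos: [0.5696, 0.1449, 0.1453]
eef_rot: [-2.977, 0.029, 0.166]
force: [-0.1, -0.5, -0.5]
opening: 0.0556
grip_force: 0.0
d [-0.1098  0.5655 -0.3109] rz -0.3637 t 12.3 open 0.055586157154964726 F [-0.1 -0.5 -0.5] rpy [-2.977  0.029  0.166] grip 0.0
```

Run:
```python
from h import *
s=arm.state(); print(s["clock"],s["joint_pos"],s["ee_pos"],s["eef_rot"])
```

```text
12.3 [ 0.16373392  0.40443509 -0.00497623  1.19081013  0.1642128   3.13908138] [0.56964449 0.1449469  0.1452588 ] [-2.97730744  0.0290145   0.16621245]
```

```bash
python3 -m inch '[0,0,0.1,0,0,0.17,0,0,0.1,0,0,0.34,0,0,0.1,0,0,0.5,0,0,0.1,0,0,0.5]' ; python3 tgt.py 536.7 314.6 130 167.7
```

```text
clock: 12.8
ee_pos: [0.5697, 0.1461, 0.1749]
eef_rot: [-2.977, 0.03, 0.69]
force: [0.4, 0.8, -0.4]
opening: 0.0554
grip_force: 0.0
d [-0.1101  0.5618 -0.1498] rz 2.1361 t 12.8 open 0.05537175967603968 F [ 0.4  0.8 -0.4] rpy [-2.977  0.03   0.69 ] grip 0.0
```

```bash
cat > tgt.py <<'E'
import sys; from h import *
from scipy.spatial.transform import Rotation as Ro
s=arm.state(); x,y,z,w=map(float,sys.argv[1:5]); p=s["ee_pos"]
rv=(Ro.from_euler("xyz",[np.pi,0,np.radians(w)])*Ro.from_euler("xyz",s["eef_rot"]).inv()).as_rotvec(degrees=True)/60
print("d",np.round((np.array([x,y,z])/1000-p)/.3,4),"rv",rv.round(4),"q",s["joint_pos"].round(2),"F",s["force"].round(1),"open",round(s["opening"],4))
E
python3 tgt.py 560 250 180 95
```

```text
d [-0.0324  0.3464  0.0169] rv [-0.036  -0.1617  0.9246] q [0.18 0.45 0.14 1.37 0.13 2.63] F [ 0.4  0.8 -0.4] open 0.0554
```

```bash
python3 -m inch '[-0.01,0.1,0.01,-0.007,-0.028,0.16,-0.015,0.2,0.015,-0.013,-0.056,0.32,-0.03,0.3,0.017,-0.02,-0.084,0.48,-0.032,0.346,0.017,-0.025,-0.112,0.64,-0.032,0.346,0.017,-0.031,-0.14,0.8,-0.032,0.346,0.017,-0.036,-0.162,0.925,-0.032,0.346,0.017,-0.036,-0.162,0.925,-0.032,0.346,0.017,-0.036,-0.162,0.925]' ; python3 tgt.py 536.7 314.6 110 155
```

```text
clock: 13.8
ee_pos: [0.5599, 0.2498, 0.1802]
eef_rot: [3.142, -0.0, 1.654]
force: [0.4, 0.9, 0.3]
opening: 0.0556
grip_force: 0.0
d [-0.0773  0.2161 -0.2341] rv [-4.0000e-04 -2.0000e-04  1.0035e+00] q [0.42 0.41 0.11 1.27 0.   1.91] F [0.4 0.9 0.3] open 0.0556
```

```bash
python3 -m inch '[-0.03,0.1,-0.02,0,0,0.17,-0.077,0.2,-0.04,0,0,0.34,-0.077,0.216,-0.1,0,0,0.51,-0.077,0.216,-0.15,0,0,0.68,-0.077,0.216,-0.17,0,0,0.85,-0.077,0.216,-0.2,0,0,1,-0.077,0.216,-0.2,0,0,1,-0.077,0.216,-0.2,0,0,1]' ; python3 tgt.py 536.7 314.6 52 155
python3 - <<'E'
from h import *
b,_=grab("scene"); a,_=grab("top")
B=cv2.resize(b[150:270,370:480],(550,600),interpolation=2)
cv2.imwrite("pics/g4.png",B[...,::-1])
E
```

```text
clock: 14.8
ee_pos: [0.5371, 0.3147, 0.1203]
eef_rot: [3.141, -0.0, 2.701]
force: [0.2, -0.1, -0.2]
opening: 0.0553
grip_force: 0.0
d [-0.0013 -0.0005 -0.2276] rv [-0.0003  0.0001  0.0039] q [0.53 0.46 0.02 1.14 0.   0.97] F [ 0.2 -0.1 -0.2] open 0.0553
```

View pics/g4.png

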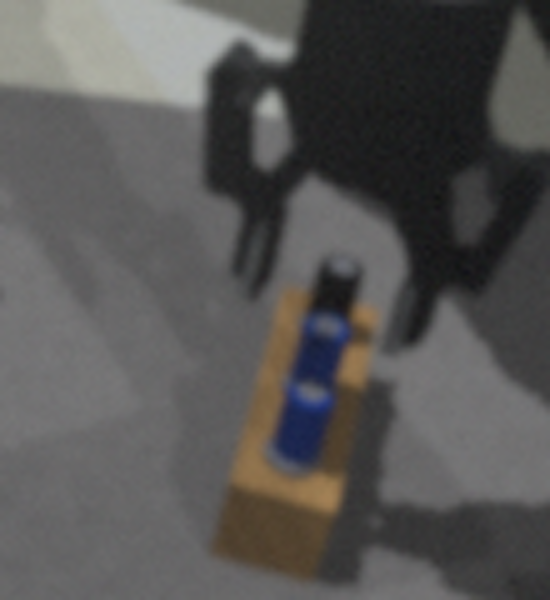

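The open fingers straddle the row, with the front pin (300,430) between them. I go down and grip it.

```bash
python3 -m inch '[0,0,-0.1,0,0,0,0,0,-0.18,0,0,0,0,0,-0.227,0,0,0,0,0,-0.227,0,0,0,0,0,-0.227,0,0,0]';  python3 -m inch '[0,0,0,0,0,0,0,0,0,0,0,0,0,0,0,0,0,0,0,0,0,0,0,0,0,0,0,0,0,0,0,0,0,0,0,0,0,0,0,0,0,0]' 0.9 90; python3 -m inch '[0,0,0.05,0,0,0,0,0,0.15,0,0,0,0,0,0.25,0,0,0,0,0,0.3,0,0,0,0,0,0.3,0,0,0,0,0,0.3,0,0,0]'
python3 - <<'E'
from h import *
np.set_printoptions(precision=4,suppress=True)
s=arm.state(); print(s["ee_pos"],s["force"],s["opening"])
for n in("scene","top"):
    im,d=grab(n,n+"_p"); P=cloud(n,d); hsv=cv2.cvtColor(im,cv2.COLOR_RGB2HSV); H,S,V=[hsv[...,i].astype(int) for i in range(3)]
    m=(abs(P[...,0]-.53)<.06)&(abs(P[...,1]-.315)<.06)&(P[...,2]>.09)&(P[...,2]<.2)
    b=m&(H>105)&(H<125)&(S>90); print(n,b.sum(),P[b].mean(0) if b.any() else "")
    for lo in np.arange(.1,.17,.006):
        k=m&(abs(P[...,2]-lo)<.003); 
        if k.any(): print(lo,k.sum(),P[k].mean(0),np.median(hsv[k],0))
E
```

```text
clock: 15.52
ee_pos: [0.5374, 0.3152, 0.0529]
eef_rot: [3.14, 0.001, 2.706]
force: [0.0, -0.1, 0.4]
opening: 0.0557
grip_force: 0.0
clock: 16.4
ee_pos: [0.5382, 0.3166, 0.0534]
eef_rot: [3.137, 0.001, 2.707]
force: [1.7, 5.9, 3.2]
opening: 0.0175
grip_force: 87.7
clock: 17.15
ee_pos: [0.5363, 0.3145, 0.1408]
eef_rot: [-3.14, -0.001, 2.706]
force: [0.5, 0.0, -0.9]
opening: 0.0178
grip_force: 89.3
[0.5363 0.3145 0.1408] [ 0.5433  0.0153 -0.9302] 0.017750028803186706
scene 102 [0.5416 0.3107 0.1548]
0.1 3 [0.5364 0.3128 0.0997] [116.  96.  67.]
0.10600000000000001 10 [0.5371 0.3134 0.1058] [117.5  46.   62. ]
0.11200000000000002 10 [0.5382 0.3132 0.1129] [116.5  31.   61.5]
0.11800000000000002 11 [0.5385 0.3143 0.1181] [120.  31.  65.]
0.12400000000000003 20 [0.5384 0.3126 0.1239] [113.5  15.5  65.5]
0.13000000000000003 7 [0.5408 0.3111 0.131 ] [110.  16.  75.]
0.13600000000000004 27 [0.5426 0.3121 0.1358] [115.  30.  74.]
0.14200000000000004 30 [0.5426 0.3097 0.1422] [114.  84.  62.]
0.14800000000000005 49 [0.5436 0.312  0.1482] [113.  31.  64.]
0.15400000000000005 58 [0.5433 0.3113 0.1542] [113.   16.5  59. ]
0.16000000000000006 58 [0.5437 0.3121 0.1602] [113.   16.5  56. ]
0.16600000000000006 64 [0.5421 0.3121 0.1667] [112.   26.5  58. ]
top 0 
0.14200000000000004 1 [0.5373 0.2955 0.1393] [30.  6. 43.]
0.14800000000000005 2 [0.5403 0.2943 0.1475] [18.  76.5 96.5]
0.15400000000000005 2 [0.5378 0.2934 0.1546] [96.5 24.  53. ]
0.16000000000000006 1 [0.5409 0.2941 0.1595] [18. 94. 79.]
```

```bash
python3 -m inch '[0.02,-0.1,0,0,0,0.1,0.05,-0.25,0,0,0,0.25,0.08,-0.4,0,0,0,0.4,0.11,-0.53,0,0,0,0.52,0.137,-0.62,-0.02,0,0,0.58,0.137,-0.645,-0.05,0,0,0.58,0.137,-0.645,-0.08,0,0,0.58,0.137,-0.645,-0.08,0,0,0.58,0.137,-0.645,-0.08,0,0,0.58]' ; python3 tgt.py 577.5 120.7 100 190.2
python3 - <<'E'
from h import *
b,d=grab("scene"); a,_=grab("top")
q=proj("scene",np.array([.5775,.1207,.0532])); q2=proj("scene",np.array(list(arm.state()["ee_pos"][:2])+[arm.state()["ee_pos"][2]-.0445])); print((q-[280,150])*[6,5.45],(q2-[280,150])*[6,5.45])
B=cv2.resize(b[150:260,280:390],(660,600),interpolation=2)
cv2.imwrite("pics/g5.png",B[...,::-1])
E
```

```text
clock: 18.38
ee_pos: [0.5778, 0.1223, 0.1179]
eef_rot: [3.141, -0.0, -2.969]
force: [-0.2, 0.1, -0.7]
opening: 0.0174
grip_force: 89.3
d [-0.0009 -0.0053 -0.0598] rv [-0.0003 -0.0001  0.0048] q [ 0.21  0.41 -0.06  1.1   0.    0.04] F [-0.2  0.1 -0.7] open 0.0174
[340.52747435 482.2828896 ] [349.32951241 444.44994314]
```

View pics/g5.png

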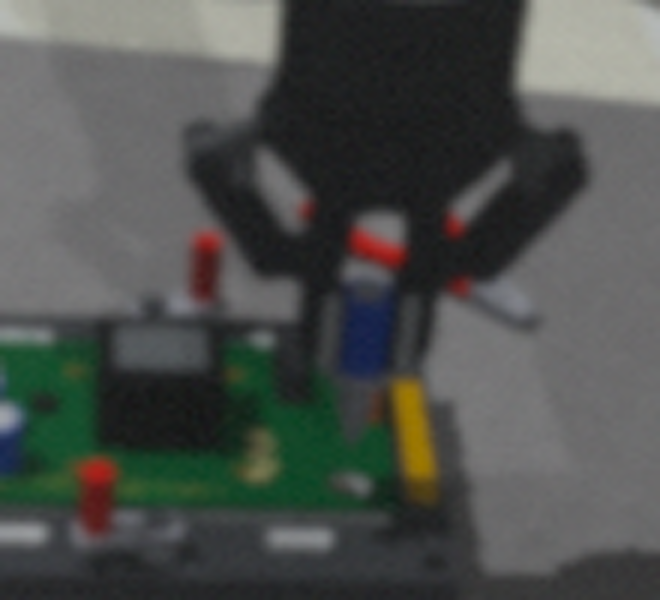

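```bash
python3 -m inch '[0,-0.004,-0.03,0,0,0,0,-0.004,-0.06,0,0,0,0,-0.004,-0.08,0,0,0,0,-0.004,-0.09,0,0,0,0,-0.004,-0.1,0,0,0,0,-0.004,-0.1,0,0,0]'; python3 -m inch '[0,0,-0.01,0,0,0,0,0,-0.02,0,0,0,0,0,-0.03,0,0,0]'
```

```text
clock: 19.23
ee_pos: [0.5779, 0.1202, 0.0878]
eef_rot: [3.141, -0.0, -2.97]
force: [0.4, 0.6, -0.6]
opening: 0.0177
grip_force: 89.3
clock: 19.6
ee_pos: [0.5782, 0.1213, 0.0796]
eef_rot: [3.139, 0.001, -2.969]
force: [-3.6, 7.4, 8.4]
opening: 0.0176
grip_force: 90.4
```

```bash
python3 -m inch '[0,0,-0.008,0,0,0,0,0,-0.016,0,0,0]'; python3 -m inch '[0,0,-0.008,0,0,0,0,0,-0.016,0,0,0]'
```

```text
clock: 19.85
ee_pos: [0.5783, 0.1211, 0.0746]
eef_rot: [3.14, 0.001, -2.969]
force: [-0.1, 5.1, 3.6]
opening: 0.0174
grip_force: 89.9
clock: 20.1
ee_pos: [0.5787, 0.121, 0.0703]
eef_rot: [3.14, 0.002, -2.969]
force: [-2.4, 5.8, 13.8]
opening: 0.0175
grip_force: 90.6
```

```bash
python3 -m inch '[0,0.002,-0.007,0,0,0,0,0.002,-0.014,0,0,0]'; python3 -m inch '[0,0,-0.007,0,0,0,0,0,-0.014,0,0,0,0,0,-0.014,0,0,0]'; python3 tgt.py 577.5 120.7 61.6 190.2
```

```text
clock: 20.35
ee_pos: [0.5791, 0.1216, 0.0666]
eef_rot: [3.14, 0.003, -2.969]
force: [-1.0, 5.9, 13.3]
opening: 0.0177
grip_force: 90.7
clock: 20.72
ee_pos: [0.5792, 0.1218, 0.0622]
eef_rot: [3.14, 0.003, -2.969]
force: [-0.4, 6.3, 9.6]
opening: 0.0172
grip_force: 90.7
d [-0.0056 -0.0037 -0.0021] rv [-0.0023  0.0029  0.0052] q [ 0.21  0.45 -0.15  0.97  0.    0.03] F [-0.4  6.3  9.6] open 0.0172
```

```bash
python3 -m inch '[0,0,-0.003,0,0,0,0,0,-0.005,0,0,0,0,0,-0.005,0,0,0]';  python3 -m inch '[0,0,-0.003,0,0,0,0,0,-0.003,0,0,0]'
```

```text
clock: 21.1
ee_pos: [0.5793, 0.1219, 0.0614]
eef_rot: [3.14, 0.004, -2.969]
force: [-2.8, 6.9, 17.6]
opening: 0.0174
grip_force: 91.1
clock: 21.35
ee_pos: [0.5793, 0.1219, 0.0612]
eef_rot: [3.14, 0.005, -2.969]
force: [-5.0, 6.0, 24.2]
opening: 0.0176
grip_force: 92.3
```

```bash
python3 -m inch '[0,0,0.003,0,0,0,0,0,0.003,0,0,0,0,0,0.003,0,0,0]' 0; python3 -m inch '[0,0,0.1,0,0,0,0,0,0.2,0,0,0,0,0.05,0.27,0,0,-0.1,-0.06,0.15,0.27,0,0,-0.2,-0.12,0.3,0.25,0,0,-0.35,-0.2,0.45,0.22,0,0,-0.5,-0.28,0.58,0.2,0,0,-0.58,-0.297,0.676,0.2,0,0,-0.58,-0.297,0.676,0.2,0,0,-0.58,-0.297,0.676,0.2,0,0,-0.58]' -0.3; python3 tgt.py 490 324.8 52 155
python3 - <<'E'
from h import *
from meas import rect,big
np.set_printoptions(precision=4,suppress=True)
for n in("top","scene"):
    im,d=grab(n,n+"_c"); P=cloud(n,d); hsv=cv2.cvtColor(im,cv2.COLOR_RGB2HSV); H,S,V=[hsv[...,i].astype(int) for i in range(3)]
    X,Y,Z=P[...,0],P[...,1],P[...,2]
    J=(abs(X-.555)<.13)&(abs(Y-.05)<.15)
    g=big(J&(H>50)&(H<90)&(S>90)); v,u=np.nonzero(g); print(np.median(Z[g])); rect(atz(n,u,v,.0532),n+" board")
    b=big(J&(H>105)&(H<125)&(S>80)&(Y>.09)&(Z>.06)); print("pin",b.sum(),P[b].mean(0),P[b][:,2].max())
a=cv2.imread("pics/top_c.png"); b=cv2.imread("pics/scene_c.png")
A=cv2.resize(a[155:255,175:290],(460,400),interpolation=2);B=cv2.resize(b[180:280,250:360],(330,300),interpolation=2)
B=cv2.copyMakeBorder(B,0,100,0,0,cv2.BORDER_CONSTANT); cv2.imwrite("pics/g6.png",np.hstack([A,B]))
E
```

```text
clock: 21.72
ee_pos: [0.5776, 0.1204, 0.0589]
eef_rot: [-3.141, -0.001, -2.97]
force: [-0.0, -0.1, -0.5]
opening: 0.0427
grip_force: 0.0
clock: 22.98
ee_pos: [0.4888, 0.3229, 0.1191]
eef_rot: [-3.141, -0.0, 2.706]
force: [0.4, 0.5, 0.5]
opening: 0.0555
grip_force: 0.0
d [ 0.0039  0.0062 -0.2237] rv [ 0.0006 -0.0003 -0.0011] q [ 0.58  0.4  -0.07  1.1  -0.    1.02] F [0.4 0.5 0.5] open 0.0555
0.05308127731800072
top board c [552.9  47.7] size [102.1 170.9] yaw 8.45
pin 49 [0.5761 0.1173 0.088 ] 0.09741049029523152
0.053618674582462944
scene board c [555.3  40.3] size [101.9 150.4] yaw 8.19
pin 114 [0.5833 0.1207 0.0783] 0.09380613015314243
```

View pics/g6.png

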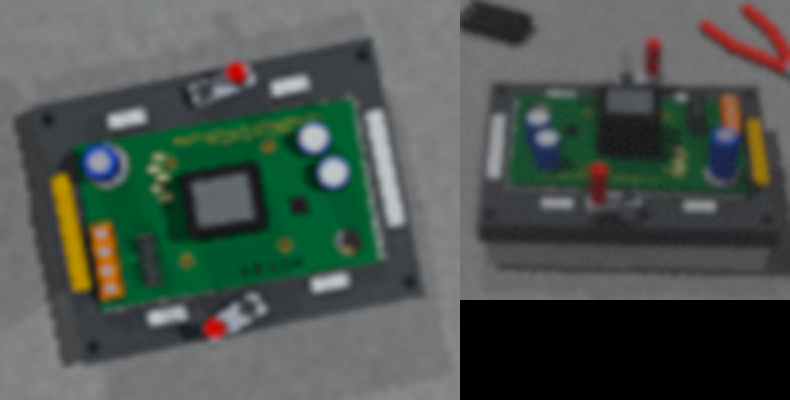

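```bash
python3 -m inch '[0.004,0.006,-0.1,0,0,0,0.004,0.006,-0.18,0,0,0,0.004,0.006,-0.224,0,0,0,0.004,0.006,-0.224,0,0,0,0.004,0.006,-0.224,0,0,0]';  python3 -m inch '[0,0,0,0,0,0,0,0,0,0,0,0,0,0,0,0,0,0,0,0,0,0,0,0,0,0,0,0,0,0,0,0,0,0,0,0,0,0,0,0,0,0]' 0.9 90; python3 -m inch '[0,0,0.05,0,0,0,0,0,0.15,0,0,0,0,0,0.28,0,0,0,0,0,0.4,0,0,0,0,0,0.4,0,0,0,0,0,0.4,0,0,0]'; python3 tgt.py 531 -24.5 150 190.2
```

```text
clock: 23.7
ee_pos: [0.4906, 0.3254, 0.0531]
eef_rot: [3.14, 0.001, 2.706]
force: [0.5, 0.7, 1.1]
opening: 0.0557
grip_force: 0.0
clock: 24.58
ee_pos: [0.4912, 0.3268, 0.0535]
eef_rot: [3.138, 0.001, 2.707]
force: [1.6, 5.0, 6.3]
opening: 0.0174
grip_force: 87.7
clock: 25.32
ee_pos: [0.4895, 0.3249, 0.1715]
eef_rot: [-3.14, -0.001, 2.706]
force: [-0.2, -0.1, -1.9]
opening: 0.0174
grip_force: 89.4
d [ 0.1384 -1.1647 -0.0715] rv [ 0.001  -0.0007  0.5856] q [ 0.59  0.37  0.02  1.22 -0.    1.02] F [-0.2 -0.1 -1.9] open 0.0174
```

```bash
python3 -m inch '[0.01,-0.1,0,0,0,0.1,0.03,-0.25,0,0,0,0.25,0.06,-0.42,0,0,0,0.4,0.08,-0.6,0,0,0,0.52,0.1,-0.78,0,0,0,0.586,0.12,-0.9,0,0,0,0.586,0.13,-0.97,0,0,0,0.586,0.13,-0.97,0,0,0,0.586]'; python3 -m inch '[0,-0.1,0,0,0,0,0.008,-0.195,-0.07,0,0,0,0.008,-0.195,-0.15,0,0,0,0.008,-0.195,-0.18,0,0,0,0.008,-0.195,-0.18,0,0,0,0.008,-0.195,-0.18,0,0,0]'; python3 tgt.py 531 -24.5 90 190.2;  python3 - <<'E'
from h import *
b,d=grab("scene"); p=arm.state()["ee_pos"]
f=lambda X:(proj("scene",np.array(X))-[220,150])*6
for dz in(.0445,p[2]-.0532): print(f([p[0],p[1],p[2]-dz]))
print(f([.5332,-.025,.0532]))
B=cv2.resize(b[150:250,220:320],(600,600),interpolation=2)
cv2.imwrite("pics/g7.png",B[...,::-1])
E
```

```text
clock: 26.32
ee_pos: [0.5282, 0.033, 0.1708]
eef_rot: [3.141, -0.003, -2.966]
force: [-1.2, -0.4, -1.4]
opening: 0.0176
grip_force: 89.4
clock: 27.08
ee_pos: [0.5318, -0.0236, 0.1189]
eef_rot: [3.142, 0.001, -2.962]
force: [0.2, -0.6, -0.5]
opening: 0.0176
grip_force: 89.4
d [-0.0028 -0.0031 -0.0964] rv [-0.0002  0.0008 -0.0012] q [-0.04  0.31 -0.21  1.05  0.   -0.22] F [ 0.2 -0.6 -0.5] open 0.0176
[332.72309161 353.92943961]
[333.11296154 397.89259904]
[328.98516829 399.56384629]
```

View pics/g7.png

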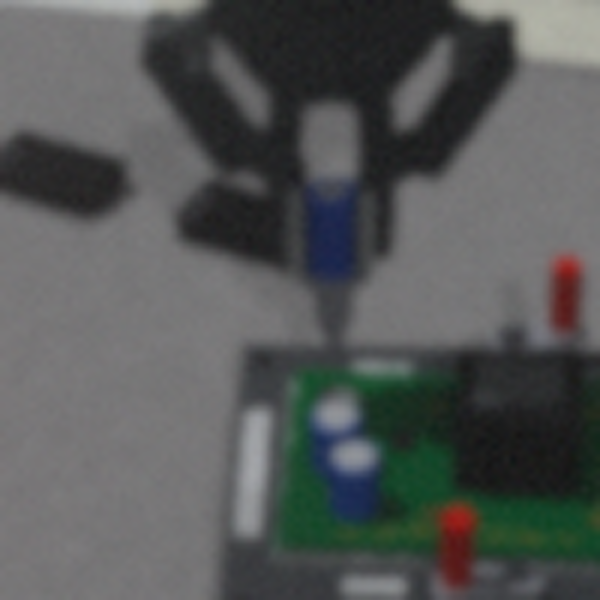

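```bash
python3 -m inch '[-0.005,0.002,-0.03,0,0,0,-0.005,0.002,-0.06,0,0,0,-0.005,0.002,-0.07,0,0,0,-0.005,0.002,-0.078,0,0,0,-0.005,0.002,-0.085,0,0,0,-0.005,0.002,-0.085,0,0,0]'; python3 -m inch '[0,0,-0.008,0,0,0,0,0,-0.016,0,0,0]'
```

```text
clock: 27.88
ee_pos: [0.5299, -0.0236, 0.0927]
eef_rot: [3.141, -0.0, -2.963]
force: [0.2, -0.1, -1.7]
opening: 0.0173
grip_force: 89.4
clock: 28.12
ee_pos: [0.53, -0.0236, 0.0879]
eef_rot: [3.141, 0.0, -2.963]
force: [0.2, -0.6, -1.6]
opening: 0.0175
grip_force: 89.4
```

```bash
python3 -m inch '[0.003,-0.001,-0.008,0,0,0,0.006,-0.002,-0.016,0,0,0]'; python3 -m inch '[0.002,-0.001,-0.008,0,0,0,0.004,-0.001,-0.016,0,0,0]'
```

```text
clock: 28.38
ee_pos: [0.5318, -0.0242, 0.083]
eef_rot: [3.141, 0.0, -2.963]
force: [-0.2, -0.1, -0.9]
opening: 0.0177
grip_force: 89.4
clock: 28.62
ee_pos: [0.5321, -0.0238, 0.0784]
eef_rot: [3.14, -0.001, -2.963]
force: [-6.3, 4.9, 10.9]
opening: 0.0173
grip_force: 90.4
```

Contact is light, and the taper is camming the stack into line. I continue down.

```bash
python3 -m inch '[0,0.001,-0.008,0,0,0,0,0.002,-0.016,0,0,0]'; python3 -m inch '[0,0,-0.008,0,0,0,0,0,-0.016,0,0,0]'; python3 -m inch '[0,0,-0.006,0,0,0,0,0,-0.012,0,0,0]'
```

```text
clock: 28.88
ee_pos: [0.5327, -0.0236, 0.0738]
eef_rot: [3.141, 0.0, -2.963]
force: [-3.1, 1.8, 8.6]
opening: 0.0175
grip_force: 90.3
clock: 29.12
ee_pos: [0.5335, -0.0238, 0.0698]
eef_rot: [-3.141, 0.002, -2.963]
force: [-3.8, 2.0, 16.3]
opening: 0.0175
grip_force: 91.0
clock: 29.38
ee_pos: [0.534, -0.0238, 0.0665]
eef_rot: [-3.141, 0.003, -2.963]
force: [-2.6, 1.1, 14.3]
opening: 0.0175
grip_force: 91.0
```

```bash
python3 -m inch '[0,0,-0.007,0,0,0,0,0,-0.014,0,0,0,0,0,-0.014,0,0,0]'; python3 -m inch '[0,0,-0.004,0,0,0,0,0,-0.007,0,0,0,0,0,-0.007,0,0,0]'; python3 tgt.py 531 -24.5 61.5 190.2
```

```text
clock: 29.75
ee_pos: [0.5341, -0.0238, 0.0619]
eef_rot: [-3.141, 0.003, -2.963]
force: [-1.3, 1.5, 8.8]
opening: 0.0177
grip_force: 90.9
clock: 30.12
ee_pos: [0.5343, -0.0238, 0.0613]
eef_rot: [-3.141, 0.004, -2.963]
force: [-6.3, 1.0, 25.9]
opening: 0.0175
grip_force: 92.9
d [-0.011  -0.0023  0.0006] rv [-0.0001  0.0038 -0.0004] q [-0.04  0.37 -0.29  0.91  0.   -0.22] F [-6.3  1.  25.9] open 0.0175
```

```bash
python3 -m inch '[0,0,0.004,0,0,0,0,0,0.004,0,0,0,0,0,0.004,0,0,0]' 0; python3 -m inch '[0,0,0.1,0,0,0,0,0,0.2,0,0,0.1,0.05,0.04,0.27,0,0,0.25,0.15,0.1,0.27,0,0,0.4,0.25,0.18,0.27,0,0,0.57,0.32,0.22,0.25,0,0,0.74,0.32,0.22,0.25,0,0,0.9,0.32,0.22,0.25,0,0,1,0.32,0.22,0.25,0,0,1,0.32,0.22,0.25,0,0,1]' 0.25
python3 - <<'E'
from h import *
from meas import rect,big
np.set_printoptions(precision=4,suppress=True)
for n in("top","scene"):
    im,d=grab(n,n+"_d"); P=cloud(n,d); hsv=cv2.cvtColor(im,cv2.COLOR_RGB2HSV); H,S,V=[hsv[...,i].astype(int) for i in range(3)]
    X,Y,Z=P[...,0],P[...,1],P[...,2]
    J=(abs(X-.555)<.13)&(abs(Y-.05)<.15)
    g=J&(H>50)&(H<90)&(S>90)&(abs(Z-.053)<.01); v,u=np.nonzero(g); rect(atz(n,u,v,.0532),n+" board")
    for k in(1,-1):
        b=J&(H>105)&(H<125)&(S>80)&(k*(Y-.047)>.04)&(Z>.081)&((Y>0.09)|(X<.55)); print("pin",b.sum(),P[b].mean(0) if b.any() else 0)
    r=J&(Z>.075)&((H<8)|(H>172))&(S>130); k,l,s,c=cv2.connectedComponentsWithStats(r.astype(np.uint8))
    for i in range(1,k):
        if s[i,4]>4: print("knob",s[i,4],P[l==i].mean(0))
E
python3 tgt.py 627 39.5 70 289
```

```text
clock: 30.5
ee_pos: [0.5329, -0.0239, 0.0597]
eef_rot: [3.142, -0.0, -2.963]
force: [0.7, 0.4, 0.7]
opening: 0.0425
grip_force: 0.0
clock: 31.75
ee_pos: [0.6288, 0.0421, 0.1348]
eef_rot: [3.141, -0.0, -1.918]
force: [0.9, 0.3, -0.2]
opening: 0.0318
grip_force: 0.0
top board c [567.  -22.5] size [101.4  27.9] yaw -79.68
pin 4 [0.4496 0.0903 0.6626]
pin 52 [ 0.5184 -0.0268  0.3752]
scene board c [554.4  49.1] size [102.  169.1] yaw 10.06
pin 52 [0.587  0.1196 0.1137]
pin 36 [ 0.5395 -0.0263  0.0876]
knob 29 [0.4846 0.0555 0.0881]
knob 37 [0.6306 0.0403 0.0859]
d [-0.0062 -0.0085 -0.2167] rv [ 1.000e-04 -2.000e-04  6.479e-01] q [ 0.07  0.46  0.07  1.18  0.   -1.16] F [-0.3 -0.6 -0.8] open 0.0322
```

```bash
python3 -m inch '[-0.006,-0.008,0,0,0,0.17,-0.006,-0.008,0,0,0,0.34,-0.006,-0.008,0,0,0,0.51,-0.006,-0.008,-0.04,0,0,0.648,-0.006,-0.008,-0.1,0,0,0.648,-0.006,-0.008,-0.17,0,0,0.648,-0.006,-0.008,-0.21,0,0,0.648,-0.006,-0.008,-0.21,0,0,0.648]'; python3 -m inch '[0,0,0,0,0,0,0,0,0,0,0,0,0,0,0,0,0,0,0,0,0,0,0,0]' 0.9 20
python3 - <<'E'
from h import *
s=arm.state(); print(s["opening"])
p=s["ee_pos"][:2]*1000; c=np.array([620.6,59.8]); r=p-c; print("r",np.hypot(*r),r)
import math
a0=math.atan2(r[1],r[0]); a1=math.radians(-169.8); 
for k in range(1,13):
    a=a0+(a1-a0)*k/12; q=c+22*np.array([math.cos(a),math.sin(a)]); print(np.r_[(q-p)/300,(a-a0)*3/math.pi].round(3))
E
```

```text
clock: 32.85
ee_pos: [0.6266, 0.0397, 0.0714]
eef_rot: [3.14, 0.0, -1.238]
force: [0.3, -0.1, 0.1]
opening: 0.0322
grip_force: 0.0
clock: 33.35
ee_pos: [0.6278, 0.0397, 0.0728]
eef_rot: [-3.14, -0.001, -1.238]
force: [0.6, -0.2, 6.2]
opening: 0.01
grip_force: 20.1
0.010006090353907994
r 21.3002121047841 [  7.16532936 -20.05884072]
[-0.009 -0.005 -0.138]
[-0.02  -0.006 -0.276]
[-0.031 -0.006 -0.414]
[-0.041 -0.004 -0.553]
[-0.051 -0.001 -0.691]
[-0.061  0.003 -0.829]
[-0.069  0.009 -0.967]
[-0.077  0.017 -1.105]
[-0.084  0.025 -1.243]
[-0.089  0.034 -1.381]
[-0.093  0.044 -1.519]
[-0.096  0.054 -1.658]
```

```bash
python3 -m inch '[-0.009,-0.005,0,0,0,-0.138,-0.02,-0.006,0,0,0,-0.276,-0.031,-0.006,0,0,0,-0.414,-0.041,-0.004,0,0,0,-0.553,-0.051,-0.001,0,0,0,-0.691,-0.061,0.003,0,0,0,-0.829,-0.069,0.009,0,0,0,-0.967,-0.069,0.009,0,0,0,-0.967]'; python3 -m inch '[-0.008,0.008,0,0,0,-0.138,-0.015,0.016,0,0,0,-0.276,-0.02,0.025,0,0,0,-0.414,-0.024,0.035,0,0,0,-0.552,-0.027,0.045,0,0,0,-0.69,-0.027,0.047,0,0,0,-0.71,-0.027,0.047,0,0,0,-0.71]'; python3 tgt.py 598.9 55.9 71 190.2
```

```text
clock: 34.35
ee_pos: [0.6058, 0.0426, 0.0728]
eef_rot: [3.141, -0.0, -2.252]
force: [-3.6, 1.4, 8.7]
opening: 0.0102
grip_force: 20.5
clock: 35.22
ee_pos: [0.5968, 0.0567, 0.0728]
eef_rot: [3.141, -0.002, -2.994]
force: [-7.8, 1.3, 12.0]
opening: 0.0096
grip_force: 20.7
d [ 0.0071 -0.0026 -0.0059] rv [-0.0003 -0.002   0.0287] q [ 0.09  0.46 -0.11  1.01  0.   -0.05] F [-7.8  1.3 12. ] open 0.0096
```

```bash
python3 -m inch '[0.003,0,0,0,0,0,0.003,0,0,0,0,0,0.003,0,0,0,0,0]' 0.25; python3 -m inch '[0,0,0.08,0,0,0,0,0,0.18,0,0,0.1,-0.08,0,0.22,0,0,0.25,-0.2,0,0.22,0,0,0.42,-0.32,0,0.22,0,0,0.59,-0.395,-0.005,0.22,0,0,0.76,-0.395,-0.005,0.22,0,0,0.9,-0.395,-0.005,0.22,0,0,1,-0.395,-0.005,0.22,0,0,1,-0.395,-0.005,0.22,0,0,1]'
python3 - <<'E'
from h import *
np.set_printoptions(precision=4,suppress=True)
for n in("top","scene"):
    im,d=grab(n,n+"_e"); P=cloud(n,d); hsv=cv2.cvtColor(im,cv2.COLOR_RGB2HSV); H,S,V=[hsv[...,i].astype(int) for i in range(3)]
    X,Y,Z=P[...,0],P[...,1],P[...,2]
    r=(abs(X-.555)<.13)&(abs(Y-.05)<.15)&(Z>.075)&((H<8)|(H>172))&(S>130); k,l,s,c=cv2.connectedComponentsWithStats(r.astype(np.uint8))
    for i in range(1,k):
        if s[i,4]>4: print("knob",s[i,4],P[l==i].mean(0))
E
python3 tgt.py 479 54.7 71 301.5
```

```text
clock: 35.6
ee_pos: [0.5992, 0.0565, 0.0718]
eef_rot: [3.141, -0.0, -2.994]
force: [-0.1, 0.5, -0.5]
opening: 0.0322
grip_force: 0.0
clock: 36.85
ee_pos: [0.4807, 0.055, 0.138]
eef_rot: [3.141, -0.0, -1.949]
force: [1.1, -0.9, 0.1]
opening: 0.0315
grip_force: 0.0
knob 22 [0.5974 0.0542 0.0885]
knob 21 [0.4811 0.0556 0.0841]
knob 51 [0.5999 0.0554 0.0851]
d [-0.0058 -0.0011 -0.2232] rv [ 1.000e-04 -3.000e-04  8.852e-01] q [ 0.11  0.22 -0.28  1.07  0.   -1.08] F [0.1 0.7 0.7] open 0.032
```

```bash
python3 -m inch '[-0.005,-0.001,0,0,0,0.17,-0.005,-0.001,0,0,0,0.34,-0.005,-0.001,0,0,0,0.51,-0.005,-0.001,0,0,0,0.68,-0.005,-0.001,-0.04,0,0,0.85,-0.005,-0.001,-0.1,0,0,0.885,-0.005,-0.001,-0.17,0,0,0.885,-0.005,-0.001,-0.218,0,0,0.885,-0.005,-0.001,-0.218,0,0,0.885]'; python3 -m inch '[0,0,0,0,0,0,0,0,0,0,0,0,0,0,0,0,0,0,0,0,0,0,0,0]' 0.9 20
python3 - <<'E'
from h import *
import math
s=arm.state(); print(s["opening"],s["joint_pos"])
p=s["ee_pos"][:2]*1000; c=np.array([490.6,36.4]); r=p-c; print("r",np.hypot(*r),r)
a0=math.atan2(r[1],r[0]); a1=math.radians(9); o=0
for k in range(1,15):
    a=a0+(a1-a0)*k/14; q=c+22*np.array([math.cos(a),math.sin(a)]); v=np.r_[(q-p)/300,(a-a0)*3/math.pi]; print((v-o).round(3))
    if k==7:o=v
E
```

```text
clock: 38.08
ee_pos: [0.4785, 0.0547, 0.0718]
eef_rot: [3.14, 0.001, -1.02]
force: [0.1, -1.1, 0.5]
opening: 0.032
grip_force: 0.0
clock: 38.58
ee_pos: [0.4795, 0.0548, 0.0732]
eef_rot: [-3.141, -0.0, -1.02]
force: [-1.1, 0.3, 5.3]
opening: 0.0099
grip_force: 20.0
0.009871752520584044 [ 1.13837359e-01  2.77025248e-01 -3.94433457e-01  8.98688080e-01
  7.11419896e-05 -2.00811498e+00]
r 21.544701409115454 [-11.14343907  18.43903264]
[ 0.008  0.006 -0.134]
[ 0.018  0.009 -0.267]
[ 0.028  0.011 -0.401]
[ 0.038  0.012 -0.534]
[ 0.048  0.011 -0.668]
[ 0.058  0.009 -0.801]
[ 0.068  0.005 -0.935]
[ 0.009 -0.005 -0.134]
[ 0.017 -0.011 -0.267]
[ 0.024 -0.018 -0.401]
[ 0.031 -0.027 -0.534]
[ 0.036 -0.035 -0.668]
[ 0.039 -0.045 -0.801]
[ 0.042 -0.055 -0.935]
```

```bash
python3 -m inch '[0.008,0.006,0,0,0,-0.134,0.018,0.009,0,0,0,-0.267,0.028,0.011,0,0,0,-0.401,0.038,0.012,0,0,0,-0.534,0.048,0.011,0,0,0,-0.668,0.058,0.009,0,0,0,-0.801,0.068,0.005,0,0,0,-0.935,0.068,0.005,0,0,0,-0.935]'; python3 -m inch '[0.009,-0.005,0,0,0,-0.134,0.017,-0.011,0,0,0,-0.267,0.024,-0.018,0,0,0,-0.401,0.031,-0.027,0,0,0,-0.534,0.036,-0.035,0,0,0,-0.668,0.039,-0.045,0,0,0,-0.801,0.042,-0.055,0,0,0,-0.935,0.042,-0.055,0,0,0,-0.935]';  python3 -m inch '[-0.003,0,0,0,0,0,-0.003,0,0,0,0,0,-0.003,0,0,0,0,0]' 0.25; python3 -m inch '[0,0,0.08,0,0,0,0,0,0.18,0,0,0,-0.02,0,0.3,0,0,0,-0.1,-0.15,0.35,0,0,0,-0.2,-0.3,0.35,0,0,0,-0.3,-0.5,0.35,0,0,0,-0.35,-0.7,0.35,0,0,0,-0.35,-0.9,0.35,0,0,0,-0.35,-0.9,0.35,0,0,0,-0.35,-0.9,0.35,0,0,0]'
python3 - <<'E'
from h import *
from meas import rect
np.set_printoptions(precision=4,suppress=True)
for n in("top","scene"):
    im,d=grab(n,n+"_f"); P=cloud(n,d); hsv=cv2.cvtColor(im,cv2.COLOR_RGB2HSV); H,S,V=[hsv[...,i].astype(int) for i in range(3)]
    X,Y,Z=P[...,0],P[...,1],P[...,2]; J=(abs(X-.555)<.13)&(abs(Y-.05)<.15)
    g=J&(H>50)&(H<90)&(S>90)&(abs(Z-.053)<.01); v,u=np.nonzero(g); rect(atz(n,u,v,.0532),n+" board"); print(np.median(Z[g]))
    for k in(1,-1):
        b=J&(H>105)&(H<125)&(S>80)&(k*(Y-.047)>.04)&(Z>.081)&(Z<.1); print("pin",b.sum(),P[b].mean(0) if b.any() else 0)
    r=J&(Z>.075)&((H<8)|(H>172))&(S>130); k,l,s,c=cv2.connectedComponentsWithStats(r.astype(np.uint8))
    for i in range(1,k):
        if s[i,4]>4: print("knob",s[i,4],P[l==i].mean(0))
a=cv2.imread("pics/top_f.png"); b=cv2.imread("pics/scene_f.png")
A=cv2.resize(a[155:255,175:290],(460,400),interpolation=2);B=cv2.resize(b[180:280,250:360],(330,300),interpolation=2)
B=cv2.copyMakeBorder(B,0,100,0,0,cv2.BORDER_CONSTANT); cv2.imwrite("pics/g8.png",np.hstack([A,B]))
E
```

```text
clock: 39.58
ee_pos: [0.4988, 0.0556, 0.073]
eef_rot: [3.141, -0.002, -2.001]
force: [-5.0, -2.0, 10.0]
opening: 0.0099
grip_force: 20.4
clock: 40.58
ee_pos: [0.5097, 0.0405, 0.0729]
eef_rot: [3.139, -0.004, -2.979]
force: [-12.1, 5.8, 13.1]
opening: 0.0099
grip_force: 20.8
clock: 40.95
ee_pos: [0.5116, 0.0397, 0.0726]
eef_rot: [3.142, 0.0, -2.978]
force: [-0.3, -0.8, -0.1]
opening: 0.0323
grip_force: 0.0
clock: 42.2
ee_pos: [0.406, -0.2304, 0.1774]
eef_rot: [3.141, -0.0, -2.979]
force: [-0.4, 0.2, 0.3]
opening: 0.0319
grip_force: 0.0
top board c [554.3  47.4] size [101.8 170.5] yaw 10.09
0.052997496504759045
pin 40 [0.5756 0.1194 0.0902]
pin 36 [ 0.5311 -0.0247  0.0912]
knob 21 [0.5974 0.0544 0.0895]
knob 21 [0.5116 0.0391 0.0899]
scene board c [553.9  49.1] size [102.5 168.3] yaw 10.13
0.053593994446186455
pin 56 [0.5818 0.1203 0.0886]
pin 56 [ 0.5364 -0.0254  0.0882]
knob 34 [0.5141 0.0401 0.087 ]
knob 52 [0.5999 0.0556 0.0853]
```

View pics/g8.png

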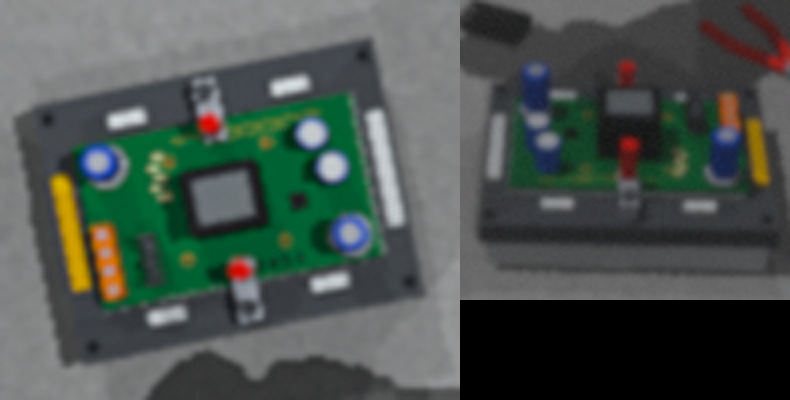

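Both pins are home with head tops at about 91 mm. The two knobs, at (210,124) and (240,271), lie on a line at 10.1°, matching the jig's 10.2°, so both clips are square.

```bash
python3 -c "
from rig import job; print(job.job_done())"
```

```text
the job is handed in; nothing more can be done
None
```

I handed the job in at about 42 s: the board is seated on the spreader with its terminal block at the yellow stop, both blue pins are fully home, both clips are square over its edges, and I did not touch the black pin or the other tools.

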